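# Turn the engraving plate up to its stop and lock it

## Robot

A 6-joint arm with a two-finger parallel gripper is mounted at the origin on the work surface. World frame = base frame: x ahead of the robot, y to its left, z up, the work surface at z = 0. Lengths are in m, angles in degrees, forces in N, time in s.
With the tool pointing down it reaches from about 0.25 to 0.725 m from the base axis. Payload 9.7 kg.
Tool frame: the origin (TCP) lies midway between the tips of the shut fingers; the grasp point (between the pads) lies 19 mm behind it; z points along the fingers, y is the line along which they close (so a half turn about z gives the same grasp; the last joint's range is limited). The gripper opens to 85 mm and grips with 20 to 120 N. Pads are 22 mm wide; open, the fingers measure 114 mm over their backs; the gripper's body (76 mm by 85 mm) begins 54 mm behind the grasp point. The pads swing forward as they close: fully open they stand 13 mm farther back than shut.
Start: joints at [72.708, 4.979, 10.078, 95.1, 0, 90], TCP at [0.163, 0.525, 0.231] pointing down, gripper open.
Joint ranges: [-179.16, 179.16], [-48.56, 103.87], [-65.8, 70.77], [-126.05, 130.52], [-82.76, 87.17], [-180, 180]. Speed limits (degrees/s): [127.2, 127.2, 147.25, 180, 180, 180].

## Interface

Orientations are given as [roll, pitch, yaw] about the fixed x, y, z axes, in that order (R = Rz(yaw) Ry(pitch) Rx(roll)).
In Python, from workcell import * gives the robot as it stands.
- The arm moves only by the tool servo_tool, never from a script. Its argument "moves" is a list of rows, each a list of 4 numbers: the shift along the world's x, y, z in fractions of the full range, 1 being 75 cm, then the turn about the world's z in shares of 120 degrees (1.0 is 120 degrees). A call has 1 to 20 rows; each row is the pose to reach, as a shift and turn from the pose commanded when the call began; what a row does not reach only later rows make up. A row lasts 1/12 s, in which the tool goes at most 41.7 mm and 7.16 degrees, less where a joint would pass 70% of its speed; a pose out of reach is approached as far as the arm can. A shift or turn number past 1, either way, is cut back to 1. A call with a gripper value outside its range is refused whole. "claw" is the closure, from 0 (fully open) to 1 (shut), set as the call begins (left out, the last holds). The fingers move at their own pace and stop on an object; "force" is the grip in N (left out, the last holds). Time passes only in rows, so rows that repeat a pose let the fingers close. It gives the time, the measured TCP pose, the force, the opening and the grip force at its end, in the units of the state.
- get_obs(): the state, without advancing time (a new reading comes with each control period).
- camera(name): name is "side" or "top" or "wrist"; returns the picture (480x640x3 uint8, red, green, blue); there is no depth.
- get_calibration(name): a dict with "fx", "fy", "cx", "cy" (pixels), "rvec" (rotation vector, rad) and "tvec" (3), from world to camera coordinates, as OpenCV has them; the wrist camera has in their place "tool_from_camera" (4x4, takes a point from camera to tool coordinates, whose origin is the TCP and whose axes are the flange's). Camera axes: x right, y down, z forward; pixel columns grow to the right and rows downward; lengths in m; the calibration is good to about 2 mm. A picture is of the moment at which its call begins: read the wrist's pose just before it. get_calibration takes no time and is no camera call.
- job_done(): hands the job in; it is judged then, once.
The state is a dict: "time": time; "q": joint angles; "qd": joint speeds; "joint_efforts": joint torques, N m; "ee_pos": TCP position; "tcp_rot": TCP orientation; "wrist_force": force on the tool from outside, world axes, zero at the start; "torque": the same for the moment, N m; "opening": finger opening in m; "grasp_force": force on a finger pad.
Only numpy, scipy, OpenCV 4.12 (cv2) and the standard library are available. Lean on these libraries where they do the work, as an engineer would, in place of code of your own. Each camera call takes 0.05 s, during which the arm holds its last target. There are 200 camera calls.

## Task

The brass engraving plate lies askew in its jig, with its notched corner at the round steel peg. Keeping it flat and its notch on the peg, gently push the corner opposite the notch so that the plate turns about the peg until its long edge comes up against the preset brass stop screw in the aluminium fence, and press it firmly home there for a moment without forcing it. Then swing the red keeper round by its black knob, all the way, over the plate, let go, and leave the vials and the dish alone.

Things in the scene. Friction and masses are not known exactly. Their poses are not given: they have to be found in the camera images.
- jig: Fixed blackened-steel jig board, 185 x 180 x 15 mm, bolted to the bench. Origin on the bench directly below the peg's axis; z up; board spans x -52.5..132.5 mm and y -80..100 mm in its own frame. Its x runs along the fence. Its top is 15 mm above the bench.
- peg: Fixed upright round steel peg, 12 mm diameter, standing 20 mm above the board's top. Origin on its axis at the board's top; axes parallel to the jig's.
- fence: Fixed aluminium bar, 44 mm long (x) x 14 x 12 mm high, on the board at jig x 24..68 mm. Origin: middle of the lower edge of its face towards the plate, at jig x 46, y 60 mm; axes as the jig's. A rigid brass stop screw (8 mm thick) juts from that face at jig x 60 mm by 1 to 9 mm, set anew each time and not measured: feel for it. Home: over 5 N on fence and screw for 0.3 s; over 16 N is too much.
- plate: Loose brass plate 8 mm thick, 0.29 to 0.59 kg, flat on the board. Origin on its underside, in the notch: on the peg's axis when both notch faces touch the peg. Spans x -6..90, y -6..60 mm, less a square notch where x and y are both below 6 mm. Starts 0.35 to 0.75 rad clockwise (from above) of the fence, 0.5 to 4 mm play at the notch; the screw stops its edge y = 60 at 0.01 to 0.16 rad.
- push_corner (a point): Top of the plate's corner diagonally across from the notch, at plate x 90, y 60, z 8 mm. Pushing on the end face x = 90 mm about 12 mm in from this corner, towards the plate's -x, both keeps the notch on the peg and turns the plate: some 1 to 6 N. Once it is stopped, a push of 11 to 12 N in all, held 0.5 s, presses it home. Over 22 N of finger force on the plate is too much.
- keeper (a joint): Angle (rad) of the red keeper arm about its vertical pivot. 0: arm along the jig's -x, clear of the plate; grows counter-clockwise from above; at 1.57 (stop) along the jig's -y, over the plate. Starts at 0 to 0.35. Takes about 1 N at the knob, stays where left. Arm 5 mm thick, 16 mm wide, underside 26 mm above the bench (3 mm clear of the plate).
- keeper_pivot (a point): On the keeper's pivot axis at the arm's top, at jig x 12, y 78 mm, 31 mm above the bench.
- keeper_knob (a point): Centre of the top of the keeper's black upright round knob, 12 mm diameter, 36 mm from the pivot axis; the knob stands 34 mm above the arm's top, its top 65 mm above the bench.
- vial_a: Small amber glass vial with brass cap, 24 mm diameter, 48 mm high, beside the board on the bench; a bystander. Origin at the centre of its underside.
- vial_b: Small green glass vial with steel cap, 28 mm diameter, 42 mm high, beside the board; a bystander. Origin at the centre of its underside.
- dish: Small white ceramic dish, 64 mm diameter, 14 mm high, on the bench beyond the fence; a bystander. Origin at the centre of its underside.

How it is judged:
By the outcome, as a careful person would: the job done as asked, in the order asked, and still so for the second after the job is handed in, with the robot touching nothing.
It also fails if it takes over 67 s, if anything falls off the work surface, if the arm or the gripper's body presses on something with over 40 N, if the wrist force passes 120 N, or if a joint passes its speed limit or range.

## Working session

There is one attempt and no reset: what is moved stays moved. The work goes in short steps, Python scripts to look and compute and a tool call to move; the robot and the scene stay as the last step left them, time stands still between calls to the robot, and variables do not carry over. Pictures are saved under pics/ and viewed, at most 10 in all, crops included, and the job is handed in when it is done.

Besides the shell and the picture viewer there is one more tool, called by a JSON object that holds its "fn" and its "kwargs", one argument or row to a line. servo_tool: Moves the arm, as the interface text tells. Its arguments: {"type":"object","properties":{"moves":{"type":"array","items":{"type":"array","items":{"type":"number"}}},"claw":{"type":"number"},"force":{"type":"number"}},"required":["moves"]}

```bash
ls; mkdir -p pics
python3 - <<'E'
from workcell import *
import cv2
for n in("top","side"):
    cv2.imwrite(f"pics/{n}0.png",camera(n)[:,:,::-1]); print(get_calibration(n))
o=get_obs();print({k:o[k] for k in("time","ee_pos","tcp_rot","wrist_force","opening")})
E
```

```text
pics
{'fx': 529.5104006212462, 'fy': 529.5104006212462, 'cx': 320.67526823943354, 'cy': 241.6232530877885, 'rvec': array([ 2.14000439, -2.08382915,  0.16685948]), 'tvec': array([-0.01656662,  0.61238517,  0.65962562])}
{'fx': 471.83642173948994, 'fy': 471.83642173948994, 'cx': 322.46839167546295, 'cy': 242.06423178136785, 'rvec': array([ 2.31524634, -0.82898301,  0.31867928]), 'tvec': array([-0.45993357,  0.32243884,  0.54092089])}
{'time': 0.1, 'ee_pos': array([0.16342998, 0.52492621, 0.23065968]), 'tcp_rot': array([-1.79929592e+02,  1.00986749e-03,  1.62705804e+02]), 'wrist_force': array([-0.07061879,  0.24506719,  0.25496048]), 'opening': 0.08495579772007528}
```

View pics/top0.png

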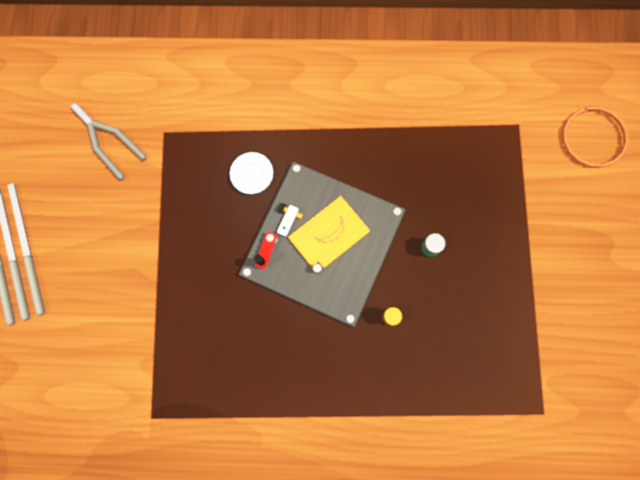

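View pics/side0.png

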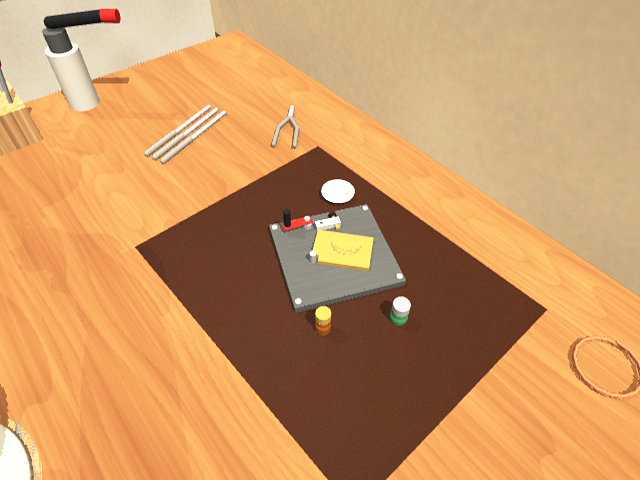

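The views show the board with its corners near (294,163), (404,210), (354,326) and (241,273), the peg at (317,268), the keeper knob at (260,260) and its pivot at (269,238). I'll enlarge the top view to measure it more precisely.

```bash
python3 - <<'E'
import cv2
i=cv2.imread("pics/top0.png")[150:340,230:450]
cv2.imwrite("pics/crop0.png",cv2.resize(i,None,fx=3.16,fy=3.16,interpolation=cv2.INTER_CUBIC)[:600])
E
cat > h.py <<'E'
import numpy as np,cv2
from workcell import *
def ray(n,uv,z):
    c=get_calibration(n);R=cv2.Rodrigues(c["rvec"])[0];o=-R.T@c["tvec"]
    d=R.T@np.array([(uv[0]-c["cx"])/c["fx"],(uv[1]-c["cy"])/c["fy"],1])
    return o+d*(z-o[2])/d[2]
def proj(n,P):
    c=get_calibration(n);K=np.array([[c["fx"],0,c["cx"]],[0,c["fy"],c["cy"]],[0,0,1.]])
    return cv2.projectPoints(np.atleast_2d(P).astype(float),c["rvec"],c["tvec"],K,None)[0][:,0]
E
```

```text
(no output)
```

View pics/crop0.png

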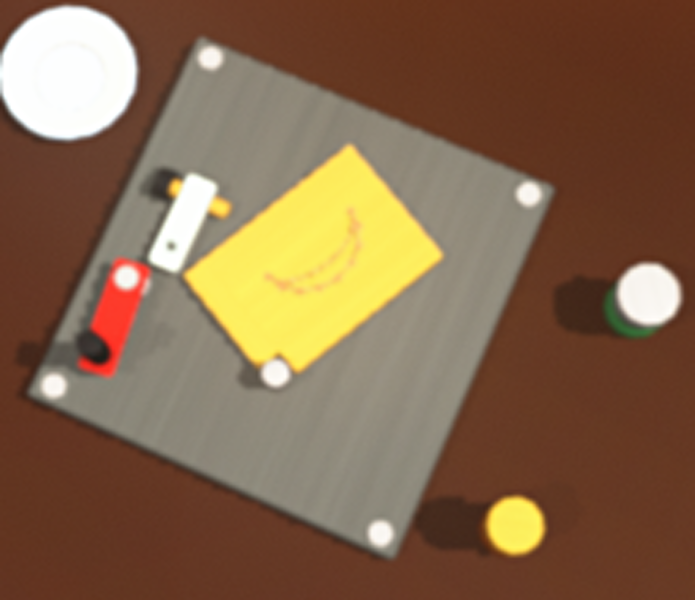

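The crop shows the plate's push corner at (350,144), its other end-face corner at (443,254), and corner (-6,60) at (183,272). The peg top is at (275,372), the knob top at (95,345) and the pivot at (127,277).

```bash
cat >> h.py <<'E'
from scipy.optimize import least_squares
S=3.16
f=lambda x,y:np.array([230+(x+.5)/S-.5,150+(y+.5)/S-.5])
def J(p,P):
    P=np.atleast_2d(P)/1000.;c,s=np.cos(p[2]),np.sin(p[2])
    return np.c_[p[0]+c*P[:,0]-s*P[:,1],p[1]+s*P[:,0]+c*P[:,1],P[:,2]]
E
python3 - <<'E'
from h import *
import json
B=[(132.5,100,15),(132.5,-80,15),(-52.5,-80,15),(-52.5,100,15),(0,0,35),(12,78,32)]
U=np.array([f(*t) for t in[(200,38),(553,187),(397,558),(27,395),(275,372),(127,277)]])
x0=ray("top",U[4],.035);x1=ray("top",(U[0]+U[1])/2,.015)
a=np.arctan2(*(x1-x0)[1::-1])
r=least_squares(lambda p:(proj("top",J(p,B))-U).ravel(),[x0[0],x0[1],a]);j=r.x
print("jig",j,np.degrees(j[2]),r.fun.round(1))
Bp=[(90,60,23),(90,-6,23),(-6,60,23)];V=np.array([f(*t) for t in[(350,144),(443,254),(183,272)]])
r=least_squares(lambda p:(proj("top",J(p,Bp))-V).ravel(),[j[0],j[1],j[2]-.5]);p=r.x
print("plate",p,"rel",p[2]-j[2],r.fun.round(1), "corner",J(p,[90,60,23]))
k=ray("top",f(95,345),.065);pv=J(j,[12,78,31])[0];d=(k-pv)[:2]
print("knob",k,"r",np.hypot(*d),"ang",np.arctan2(d[1],d[0])-j[2]-np.pi)
# side check
print("side proj corners/peg/knob",proj("side",np.r_[J(j,B),[k]]).round(1))
for n,q,z in(("amber",(515,525),.048),("green",(648,295),.042),("dish",(66,72),.014)):print(n,ray("top",f(*q),z))
g=lambda ph:J(j,[[12+36*np.cos(np.pi+ph),78+36*np.sin(np.pi+ph),65]])[0]
for ph in(0,.4,.8,1.2,1.57):print(ph,g(ph).round(4))
np.savez("fit.npz",j=j,p=p)
c,s=np.cos(j[2]),np.sin(j[2]);print("tool",get_calibration("wrist")["tool_from_camera"].round(3))
E
```

```text
jig [ 0.58017595  0.00435878 -0.39053634] -22.37608426391665 [-0.6 -0.9  0.8 -0.5 -0.7  0.6  0.   0.1  0.4  0.1  0.1  0.5]
plate [ 0.58400215  0.0046651  -0.87380181] rel -0.483265461175924 [ 0.1 -0.2 -0.3  0.1  0.2  0.1] corner [[ 0.68778109 -0.02582968  0.023     ]]
knob [0.58575896 0.08002215 0.065     ] r 0.0361276288437904 ang 0.16427840610405875
side proj corners/peg/knob [[366.9 204. ]
 [407.  280.4]
 [294.8 309.1]
 [268.1 225.4]
 [312.9 253.8]
 [306.8 219.8]
 [286.7 213.1]]
amber [ 0.51622607 -0.09861585  0.048     ]
green [ 0.61720743 -0.15645909  0.042     ]
dish [0.72189471 0.10751533 0.014     ]
0 [0.5877 0.0856 0.065 ]
0.4 [0.585  0.0716 0.065 ]
0.8 [0.5879 0.0576 0.065 ]
1.2 [0.5961 0.0459 0.065 ]
1.57 [0.6072 0.0386 0.065 ]
tool [[-0.    -0.965 -0.264  0.067]
 [ 1.     0.    -0.001  0.   ]
 [ 0.001 -0.264  0.965 -0.141]
 [ 0.     0.     0.     1.   ]]
```

The rows are not in the units I measure in: shifts go in shares of 75 cm and turns go in shares of 120 degrees. I convert before sending: -57.8 cm is -0.7707, 53.2 cm is 0.7093, -0.571 rad is -0.2726.

{"fn": "servo_tool", "kwargs": {
  "moves": [
    [0.7093,-0.7707,-0.1067,-0.2726],
    [0.7093,-0.7707,-0.1067,-0.2726],
    [0.7093,-0.7707,-0.1067,-0.2726],
    [0.7093,-0.7707,-0.1067,-0.2726],
    [0.7093,-0.7707,-0.1067,-0.2726],
    [0.7093,-0.7707,-0.1067,-0.2726],
    [0.7093,-0.7707,-0.1067,-0.2726],
    [0.7093,-0.7707,-0.1067,-0.2726],
    [0.7093,-0.7707,-0.1067,-0.2726],
    [0.7093,-0.7707,-0.1067,-0.2726],
    [0.7093,-0.7707,-0.1067,-0.2726],
    [0.7093,-0.7707,-0.1067,-0.2726],
    [0.7093,-0.7707,-0.1067,-0.2726],
    [0.7093,-0.7707,-0.1067,-0.2726],
    [0.7093,-0.7707,-0.1067,-0.2726],
    [0.7093,-0.7707,-0.1067,-0.2726],
    [0.7093,-0.7707,-0.1067,-0.2726],
    [0.7093,-0.7707,-0.1067,-0.2726],
    [0.7093,-0.7707,-0.1067,-0.2726],
    [0.7093,-0.7707,-0.1067,-0.2726]
  ],
  "claw": 1,
  "force": 30
}}

```text
time: 1.77
ee_pos: [0.6978, -0.0582, 0.146]
tcp_rot: [-179.8, -0.1, 129.7]
wrist_force: [0.5, 0.2, -1.1]
opening: -0.0001
grasp_force: 0.0
```

{"fn": "servo_tool", "kwargs": {
  "moves": [
    [0,0,-0.04,0],
    [0,0,-0.08,0],
    [0,0,-0.1067,0],
    [0,0,-0.1333,0],
    [0,0,-0.1333,0],
    [0,0,-0.1333,0],
    [0,0,-0.1333,0],
    [0,0,-0.1333,0]
  ]
}}

```text
time: 2.43
ee_pos: [0.6964, -0.0528, 0.0533]
tcp_rot: [179.9, 0.1, 130.0]
wrist_force: [0.2, 0.2, 0.4]
opening: -0.0
grasp_force: 0.0
```

Run:
```python
from h import *
o=get_obs();print(o["time"],o["ee_pos"],o["tcp_rot"],o["wrist_force"])
i=camera("top")[150:340,230:450,::-1]
cv2.imwrite("pics/crop1.png",cv2.resize(i,None,fx=3.16,fy=3.16,interpolation=cv2.INTER_CUBIC)[:600])
i=camera("side")[170:340,220:450,::-1]
cv2.imwrite("pics/crop1s.png",cv2.resize(i,None,fx=3.3,fy=3.3,interpolation=cv2.INTER_CUBIC))
```

```text
2.4333 [ 0.69638668 -0.05284471  0.05331974] [1.79892277e+02 1.03411759e-01 1.29996500e+02] [0.17518201 0.15004658 0.36023501]
```

View pics/crop1s.png

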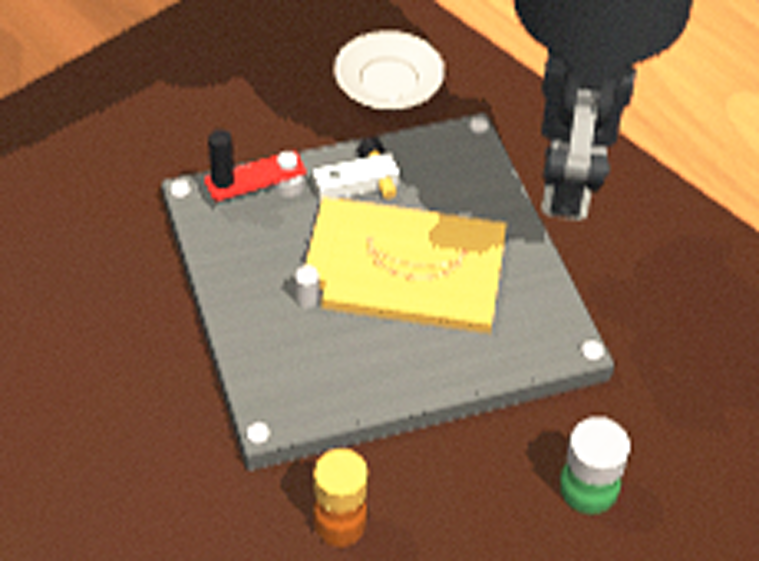

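The side crop shows the shut fingertips at (568,212), off the plate's end face and clear of it. I'll lower them beside the plate.

Converted, -3.2 cm is -0.0427, -3 cm is -0.04.

{"fn": "servo_tool", "kwargs": {
  "moves": [
    [0,0,-0.02,0],
    [0,0,-0.0333,0],
    [0,0,-0.04,0],
    [0,0,-0.0427,0],
    [0,0,-0.0427,0],
    [0,0,-0.0427,0],
    [0,0,-0.0427,0],
    [0,0,-0.0427,0]
  ]
}}

```text
time: 3.2
ee_pos: [0.6958, -0.0529, 0.02]
tcp_rot: [180.0, 0.0, 130.0]
wrist_force: [0.0, 0.5, -0.5]
opening: 0.0001
grasp_force: 0.0
```

Run:
```python
from h import *
o=get_obs();print(o["time"],o["ee_pos"],o["tcp_rot"],o["wrist_force"])
print(proj("side",[[.6964,-.0528,.0533]]))
z=np.load("fit.npz");j=z["j"];p=z["p"]
T=o["ee_pos"][:2]
c,s=np.cos(p[2]),np.sin(p[2]);d=T-p[:2];print("tool in plate",c*d[0]+s*d[1],-s*d[0]+c*d[1])
```

```text
3.2 [ 0.6958267  -0.05288703  0.01997505] [1.79960267e+02 3.73374457e-02 1.29991999e+02] [ 0.02699705  0.47832308 -0.45316367]
[[390.65607635 232.84840537]]
tool in plate 0.1159115029160312 0.04880062036845002
```

Converted, 1 cm is 0.0133, -0.15 cm is -0.002.

{"fn": "servo_tool", "kwargs": {
  "moves": [
    [-0.0027,0.0032,-0.002,0],
    [-0.0053,0.0064,-0.002,0],
    [-0.008,0.0096,-0.002,0],
    [-0.01,0.012,-0.002,0],
    [-0.0111,0.0133,-0.002,0],
    [-0.0111,0.0133,-0.002,0],
    [-0.0111,0.0133,-0.002,0]
  ]
}}

```text
time: 3.78
ee_pos: [0.6872, -0.0427, 0.0179]
tcp_rot: [180.0, 0.0, 130.0]
wrist_force: [0.2, -0.7, -0.2]
opening: 0.0001
grasp_force: 0.0
```

Converted, 0.31 cm is 0.0041, -0.26 cm is -0.0035.

{"fn": "servo_tool", "kwargs": {
  "moves": [
    [-0.0008,0.0011,0,0],
    [-0.0017,0.002,0,0],
    [-0.0025,0.0031,0,0],
    [-0.0035,0.0041,0,0],
    [-0.0035,0.0041,0,0]
  ]
}}

```text
time: 4.2
ee_pos: [0.6846, -0.0398, 0.0178]
tcp_rot: [180.0, 0.0, 130.0]
wrist_force: [0.8, -1.5, -0.0]
opening: 0.0003
grasp_force: 0.5
```

Converted, -0.37 cm is -0.0049, -0.28 cm is -0.0037.

{"fn": "servo_tool", "kwargs": {
  "moves": [
    [-0.0012,-0.0005,0,0],
    [-0.0025,-0.0012,0,0],
    [-0.0037,-0.0017,0,0],
    [-0.0049,-0.0024,0,0],
    [-0.0049,-0.0024,0,0]
  ]
}}

```text
time: 4.62
ee_pos: [0.6811, -0.0418, 0.018]
tcp_rot: [180.0, 0.0, 130.0]
wrist_force: [3.0, -1.5, -0.3]
opening: -0.0002
grasp_force: 1.6
```

Run:
```python
from h import *
o=get_obs();print(o["time"],o["ee_pos"],o["tcp_rot"],o["wrist_force"])
j=np.load("fit.npz")["j"];d=o["ee_pos"][:2]-j[:2]
a=np.radians(o["tcp_rot"][2])-np.pi;c,s=np.cos(a),np.sin(a)
print("tool in plate",c*d[0]+s*d[1],-s*d[0]+c*d[1],"th",a-j[2])
i=camera("side")[170:340,220:450,::-1]
cv2.imwrite("pics/crop2s.png",cv2.resize(i,None,fx=3.3,fy=3.3,interpolation=cv2.INTER_CUBIC))
```

```text
4.6167 [ 0.68112386 -0.04180593  0.01804548] [1.79969938e+02 4.29542059e-02 1.29981476e+02] [ 2.96788307 -1.48218908 -0.28109733]
tool in plate 0.10023686802292303 0.04768889526229626 th -0.482451590515164
```

View pics/crop2s.png

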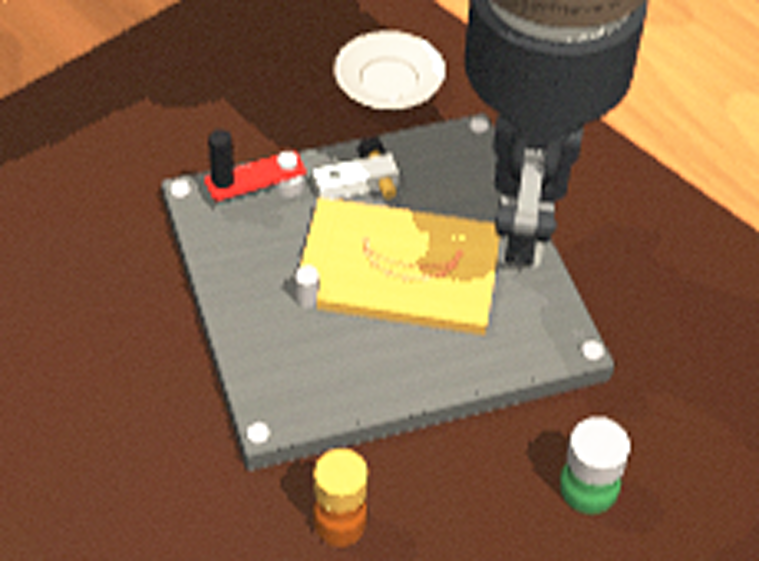

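The fingers are on the plate's end face at crop (520,255), and the notch has slid onto the peg at (305,280). Next is the arc about the peg.

Run:
```python
from h import *
j=np.load("fit.npz")["j"];P=j[:2];r=np.array([.1002,.0475])
R=lambda a:np.array([[np.cos(a),-np.sin(a)],[np.sin(a),np.cos(a)]])
a0=-.4825+j[2];b=R(a0)@r
for t in np.arange(.03,.49,.03):print(round(t,3),((R(a0+t)@r-b)*100).round(2))
```

```text
0.03 [0.13 0.3 ]
0.06 [0.26 0.61]
0.09 [0.38 0.92]
0.12 [0.48 1.24]
0.15 [0.58 1.56]
0.18 [0.67 1.88]
0.21 [0.74 2.2 ]
0.24 [0.81 2.53]
0.27 [0.87 2.86]
0.3 [0.92 3.18]
0.33 [0.96 3.52]
0.36 [0.98 3.85]
0.39 [1.   4.18]
0.42 [1.01 4.51]
0.45 [1.01 4.84]
0.48 [1.   5.18]
```

Converted, 1.24 cm is 0.0165, 0.92 cm is 0.0123, 0.03 rad is 0.0143.

{"fn": "servo_tool", "kwargs": {
  "moves": [
    [0.0008,0.002,0,0.0072],
    [0.0017,0.004,0,0.0143],
    [0.0025,0.006,0,0.0215],
    [0.0035,0.0081,0,0.0286],
    [0.0043,0.0101,0,0.0358],
    [0.0051,0.0123,0,0.043],
    [0.0057,0.0144,0,0.0501],
    [0.0064,0.0165,0,0.0573],
    [0.0064,0.0165,0,0.0573]
  ]
}}

```text
time: 5.42
ee_pos: [0.6859, -0.0288, 0.0179]
tcp_rot: [180.0, 0.0, 137.0]
wrist_force: [1.9, -2.0, 2.1]
opening: 0.0001
grasp_force: 1.6
```

Converted, 1.62 cm is 0.0216, 0.48 cm is 0.0064, 0.12 rad is 0.0573.

{"fn": "servo_tool", "kwargs": {
  "moves": [
    [0.0007,0.0021,0,0.0072],
    [0.0013,0.0043,0,0.0143],
    [0.002,0.0064,0,0.0215],
    [0.0025,0.0085,0,0.0286],
    [0.0031,0.0107,0,0.0358],
    [0.0035,0.0128,0,0.043],
    [0.004,0.0149,0,0.0501],
    [0.0044,0.0172,0,0.0573],
    [0.0048,0.0193,0,0.0645],
    [0.0052,0.0216,0,0.0716],
    [0.0052,0.0216,0,0.0716]
  ]
}}

```text
time: 6.33
ee_pos: [0.6898, -0.0125, 0.0179]
tcp_rot: [180.0, 0.0, 145.6]
wrist_force: [3.7, -2.5, 2.4]
opening: -0.0001
grasp_force: 2.2
```

Run:
```python
from h import *
o=get_obs();print(o["time"],o["ee_pos"],o["tcp_rot"],o["wrist_force"])
j=np.load("fit.npz")["j"];d=o["ee_pos"][:2]-j[:2]
a=np.radians(o["tcp_rot"][2])-np.pi;c,s=np.cos(a),np.sin(a)
print("tool in plate",c*d[0]+s*d[1],-s*d[0]+c*d[1],"th",a-j[2])
i=camera("side")[170:340,220:450,::-1]
cv2.imwrite("pics/crop3s.png",cv2.resize(i,None,fx=3.3,fy=3.3,interpolation=cv2.INTER_CUBIC))
```

```text
6.3333 [ 0.68982848 -0.01250439  0.01788   ] [1.79972998e+02 1.38258003e-02 1.45559216e+02] [ 3.69431871 -2.5410597   2.37141932]
tool in plate 0.09996869550483549 0.04810720558022755 th -0.2105687340610078
```

View pics/crop3s.png

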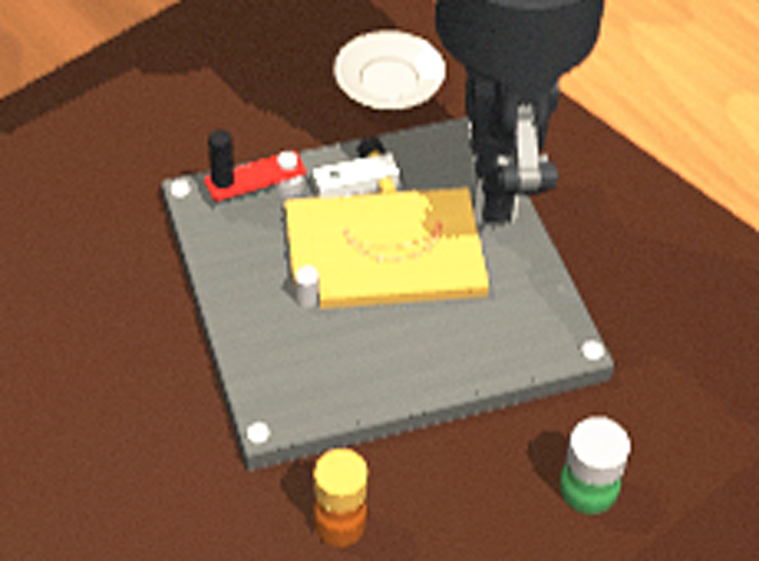

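The notch stays on the peg, and the long edge is close to the screw at crop (385,185). From here I'll feel forward in small steps.

Converted, 0.16 cm is 0.0021, 0.03 cm is 0.0004, 0.015 rad is 0.0072.

{"fn": "servo_tool", "kwargs": {
  "moves": [
    [0.0002,0.0011,0,0.0036],
    [0.0004,0.0021,0,0.0072],
    [0.0004,0.0021,0,0.0072]
  ]
}}

```text
time: 6.63
ee_pos: [0.69, -0.0113, 0.0179]
tcp_rot: [180.0, 0.0, 146.4]
wrist_force: [3.3, -3.7, 2.9]
opening: 0.0001
grasp_force: 2.4
```

Converted, 0.16 cm is 0.0021, 0.08 cm is 0.0011, 0.015 rad is 0.0072.

{"fn": "servo_tool", "kwargs": {
  "moves": [
    [0.0001,0.0011,0,0.0036],
    [0.0003,0.0021,0,0.0072],
    [0.0003,0.0021,0,0.0072]
  ]
}}

```text
time: 6.88
ee_pos: [0.6902, -0.0097, 0.0179]
tcp_rot: [180.0, 0.0, 147.2]
wrist_force: [5.2, -3.5, 2.6]
opening: 0.0002
grasp_force: 2.5
```

Converted, 0.17 cm is 0.0023, 0.08 cm is 0.0011, 0.015 rad is 0.0072.

{"fn": "servo_tool", "kwargs": {
  "moves": [
    [0.0001,0.0011,0,0.0036],
    [0.0003,0.0023,0,0.0072],
    [0.0003,0.0023,0,0.0072]
  ]
}}

```text
time: 7.13
ee_pos: [0.6905, -0.0086, 0.0179]
tcp_rot: [-180.0, 0.1, 148.0]
wrist_force: [4.1, -4.8, 2.6]
opening: 0.0003
grasp_force: 3.2
```

Converted, 0.16 cm is 0.0021, 0.08 cm is 0.0011, 0.015 rad is 0.0072.

{"fn": "servo_tool", "kwargs": {
  "moves": [
    [0.0001,0.0011,0,0.0036],
    [0.0001,0.0021,0,0.0072],
    [0.0001,0.0021,0,0.0072],
    [0.0001,0.0021,0,0.0072]
  ]
}}

```text
time: 7.47
ee_pos: [0.6907, -0.0079, 0.0179]
tcp_rot: [-179.9, 0.1, 148.8]
wrist_force: [3.7, -9.7, 2.6]
opening: -0.0
grasp_force: 4.4
```

Run:
```python
from h import *
o=get_obs();print(o["time"],o["ee_pos"],o["tcp_rot"],o["wrist_force"],o["torque"])
j=np.load("fit.npz")["j"];d=o["ee_pos"][:2]-j[:2]
a=np.radians(o["tcp_rot"][2])-np.pi;c,s=np.cos(a),np.sin(a);F=o["wrist_force"]
print("tool in plate",c*d[0]+s*d[1],-s*d[0]+c*d[1],"th",a-j[2],"Fn",c*F[0]+s*F[1],"Ft",-s*F[0]+c*F[1])
i=camera("side")[190:280,260:400,::-1]
cv2.imwrite("pics/crop4s.png",cv2.resize(i,None,fx=5.7,fy=5.7,interpolation=cv2.INTER_CUBIC))
```

```text
7.4667 [ 0.69065854 -0.00790526  0.01787702] [-1.79902956e+02  9.88764971e-02  1.48847110e+02] [ 3.68102313 -9.70947092  2.6120732 ] [-1.94040385 -0.92558288  0.05673889]
tool in plate 0.10089436244726835 0.046659804957280546 th -0.15318415659978774 Fn 8.173120231233556 Ft -6.404987321587155
```

View pics/crop4s.png

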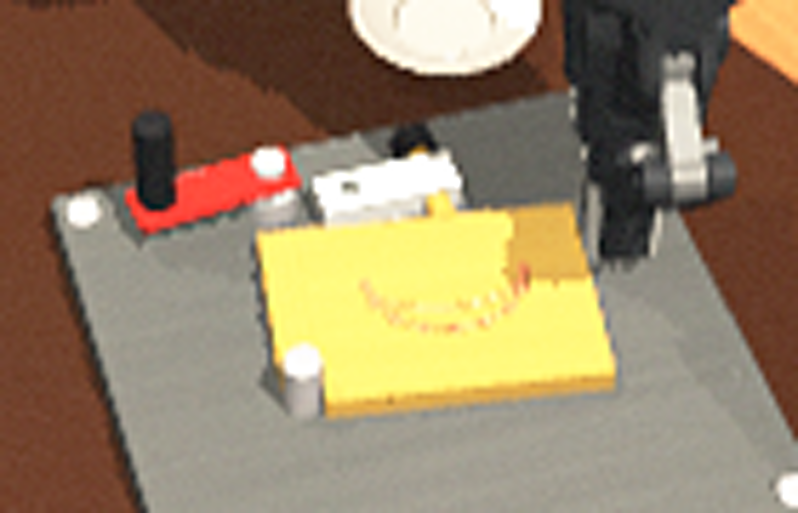

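The long edge now touches the screw at crop (440,205). The force rose to 10 N, partly tangential, so I'll relieve the tangential part and press along the plate's -x.

Converted, -0.1 cm is -0.0013, -0.09 cm is -0.0012.

{"fn": "servo_tool", "kwargs": {
  "moves": [
    [-0.0007,-0.0007,0,0],
    [-0.0012,-0.0013,0,0],
    [-0.0012,-0.0013,0,0]
  ]
}}

```text
time: 7.77
ee_pos: [0.6904, -0.0082, 0.0179]
tcp_rot: [180.0, 0.1, 148.9]
wrist_force: [8.0, -5.4, 0.3]
opening: -0.0003
grasp_force: 5.0
```

```bash
cat > q.py <<'E'
from h import *
o=get_obs();j=np.load("fit.npz")["j"];d=o["ee_pos"][:2]-j[:2]
a=np.radians(o["tcp_rot"][2])-np.pi;c,s=np.cos(a),np.sin(a);F=o["wrist_force"]
print(o["time"],"tool in plate",c*d[0]+s*d[1],-s*d[0]+c*d[1],"Fn",c*F[0]+s*F[1],"Ft",-s*F[0]+c*F[1],F,"th",a-j[2])
E
python3 q.py
```

```text
7.7667 tool in plate 0.10084990511044775 0.04621710650035621 Fn 9.679991450311558 Ft -0.5056738424810634 [ 8.02437758 -5.43758263  0.34537283] th -0.1528282854138036
```

Converted, -0.03 cm is -0.0004, 0.02 cm is 0.0003.

{"fn": "servo_tool", "kwargs": {
  "moves": [
    [-0.0004,0.0003,0,0],
    [-0.0004,0.0003,0,0],
    [-0.0004,0.0003,0,0]
  ]
}}

```text
time: 8.02
ee_pos: [0.6903, -0.0081, 0.0179]
tcp_rot: [180.0, 0.2, 148.9]
wrist_force: [8.9, -6.2, 0.3]
opening: -0.0001
grasp_force: 5.6
```

Converted, -0.012 cm is -0.0002, 0.006 cm is 0.0001.

{"fn": "servo_tool", "kwargs": {
  "moves": [
    [-0.0002,0.0001,0,0],
    [-0.0002,0.0001,0,0],
    [-0.0002,0.0001,0,0],
    [-0.0002,0.0001,0,0],
    [-0.0002,0.0001,0,0],
    [-0.0002,0.0001,0,0],
    [-0.0002,0.0001,0,0],
    [-0.0002,0.0001,0,0],
    [-0.0002,0.0001,0,0]
  ]
}}

```text
time: 8.77
ee_pos: [0.6903, -0.0081, 0.018]
tcp_rot: [180.0, 0.2, 148.9]
wrist_force: [9.2, -6.5, -0.1]
opening: -0.0001
grasp_force: 5.9
```

Converted, 11 cm is 0.1467, 8 cm is 0.1067.

{"fn": "servo_tool", "kwargs": {
  "moves": [
    [0.0012,-0.0007,0,0],
    [0.0035,-0.0021,0,0],
    [0.008,-0.0048,0,0],
    [0.0133,-0.008,0,0],
    [0.02,-0.012,0,0],
    [0.02,-0.012,0.0267,0],
    [0.02,-0.012,0.0667,0],
    [0.02,-0.012,0.1067,0],
    [0.02,-0.012,0.1467,0],
    [0.02,-0.012,0.1467,0],
    [0.02,-0.012,0.1467,0],
    [0.02,-0.012,0.1467,0]
  ]
}}

```text
time: 9.77
ee_pos: [0.704, -0.0162, 0.1269]
tcp_rot: [-180.0, -0.1, 148.9]
wrist_force: [0.5, -0.4, -0.2]
opening: 0.0001
grasp_force: 0.0
```

```bash
python3 q.py
python3 - <<'E'
from h import *
o=get_obs();print(o["ee_pos"],o["tcp_rot"])
i=camera("top")[150:340,230:450,::-1]
cv2.imwrite("pics/crop5.png",cv2.resize(i,None,fx=3.16,fy=3.16,interpolation=cv2.INTER_CUBIC)[:600])
E
```

```text
9.7667 tool in plate 0.11667145110692595 0.046348221857380065 Fn 0.6510791399499978 Ft -0.09499081839731494 [ 0.50844373 -0.41762696 -0.16535574] th -0.15223228772732383
[ 0.70401886 -0.0162159   0.12687215] [-1.79979833e+02 -5.57536127e-02  1.48901648e+02]
```

View pics/crop5.png

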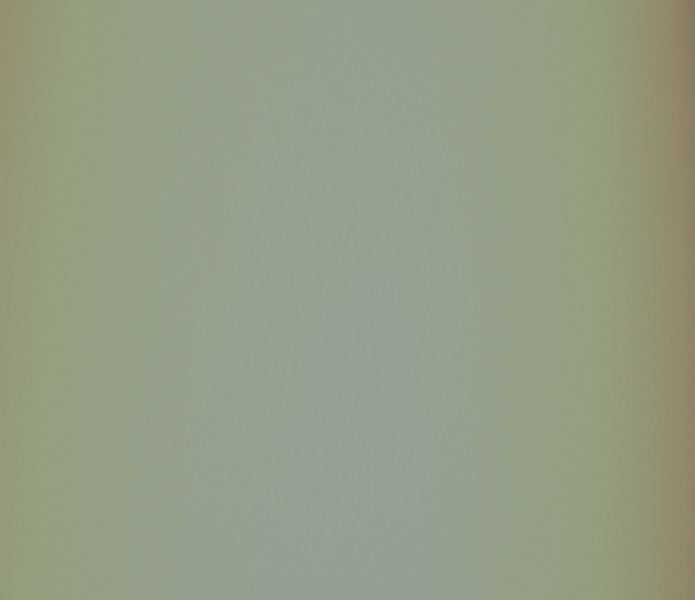

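The arm hides the top view here. The plate was pressed at 11.3 N and the tool is retracted. Next I'll move behind the keeper knob.

Converted, 12.4 cm is 0.1653, -8.2 cm is -0.1093, -1.255 rad is -0.5992.

{"fn": "servo_tool", "kwargs": {
  "moves": [
    [-0.0133,0.0147,0,-0.0525],
    [-0.0267,0.0307,0,-0.105],
    [-0.04,0.0453,0,-0.1576],
    [-0.0533,0.06,0,-0.2101],
    [-0.068,0.076,0,-0.2674],
    [-0.0827,0.092,0,-0.3247],
    [-0.0973,0.108,0,-0.382],
    [-0.1107,0.124,0,-0.4393],
    [-0.124,0.1387,0,-0.4918],
    [-0.1373,0.152,0,-0.5443],
    [-0.1493,0.1653,0,-0.5992],
    [-0.1493,0.1653,0,-0.5992],
    [-0.1493,0.1653,0,-0.5992],
    [-0.1493,0.1653,0,-0.5992],
    [-0.1493,0.1653,-0.04,-0.5992],
    [-0.1493,0.1653,-0.08,-0.5992],
    [-0.1493,0.1653,-0.1093,-0.5992],
    [-0.1493,0.1653,-0.1093,-0.5992],
    [-0.1493,0.1653,-0.1093,-0.5992],
    [-0.1493,0.1653,-0.1093,-0.5992]
  ]
}}

```text
time: 11.48
ee_pos: [0.5929, 0.1075, 0.0471]
tcp_rot: [179.9, -0.0, 77.0]
wrist_force: [-0.9, 0.7, 0.5]
opening: 0.0001
grasp_force: 0.0
```

Run:
```python
from h import *
o=get_obs();print(o["time"],o["ee_pos"],o["tcp_rot"],o["wrist_force"])
j=np.load("fit.npz")["j"];pv=J(j,[12,78,31])[0][:2]
def tool(ph,off=.017):
    a=j[2]+np.pi+ph;u=np.array([np.cos(a),np.sin(a)]);t=np.array([-u[1],u[0]])
    return pv+.036*u-off*t, np.degrees(a+np.pi/2)+180-360
print(tool(.164))
T=o["ee_pos"][:2];y=np.radians(o["tcp_rot"][2])
for ph in np.r_[.164,np.arange(.25,1.66,.1),1.57]:
    x,w=tool(ph);print(round(ph,3),((x-T)*100).round(2),round(np.radians(w)-y,3))
i=camera("side")[170:340,220:450,::-1]
cv2.imwrite("pics/crop6s.png",cv2.resize(i,None,fx=3.3,fy=3.3,interpolation=cv2.INTER_CUBIC))
```

```text
11.4833 [0.59290838 0.10751835 0.04714779] [ 1.79929828e+02 -2.68426192e-02  7.70219775e+01] [-0.94050841  0.69032018  0.46911022]
(array([0.58970385, 0.09656894]), np.float64(77.02042357622884))
0.164 [-0.32 -1.09] -0.0
0.25 [-0.52 -1.37] 0.086
0.35 [-0.72 -1.72] 0.186
0.45 [-0.89 -2.08] 0.286
0.55 [-1.02 -2.45] 0.386
0.65 [-1.11 -2.84] 0.486
0.75 [-1.16 -3.24] 0.586
0.85 [-1.17 -3.63] 0.686
0.95 [-1.15 -4.03] 0.786
1.05 [-1.08 -4.42] 0.886
1.15 [-0.98 -4.81] 0.986
1.25 [-0.83 -5.18] 1.086
1.35 [-0.65 -5.53] 1.186
1.45 [-0.44 -5.87] 1.286
1.55 [-0.19 -6.18] 1.386
1.65 [ 0.08 -6.47] 1.486
1.57 [-0.14 -6.24] 1.406
```

View pics/crop6s.png

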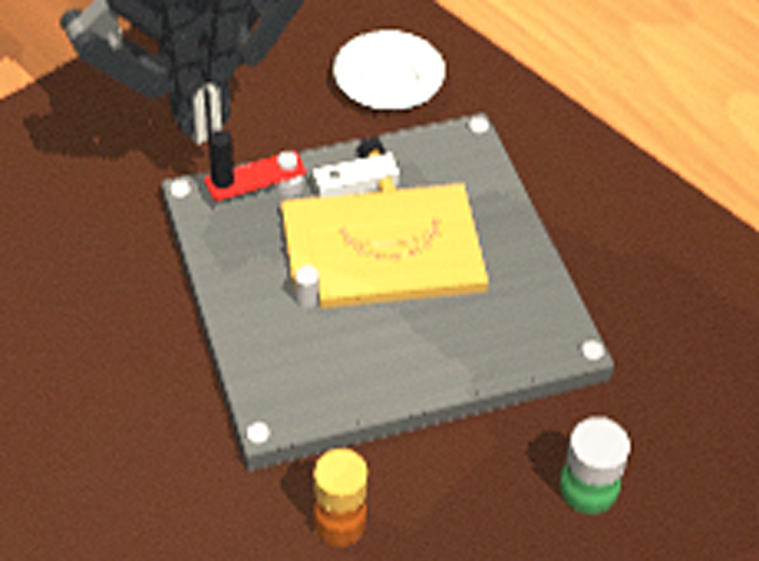

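The plate still rests against the screw, and the fingers stand behind the knob at crop (205,130). Now I'll swing it.

Converted, -4.03 cm is -0.0537, -3.83 cm is -0.0511, 0.786 rad is 0.3753.

{"fn": "servo_tool", "kwargs": {
  "moves": [
    [-0.0013,-0.0047,0,0],
    [-0.0027,-0.0093,0,0],
    [-0.0043,-0.0145,0,0],
    [-0.0056,-0.0164,0,0.0205],
    [-0.0069,-0.0183,0,0.0411],
    [-0.0083,-0.0205,0,0.0649],
    [-0.0096,-0.0229,0,0.0888],
    [-0.0108,-0.0253,0,0.1127],
    [-0.0119,-0.0277,0,0.1366],
    [-0.0128,-0.0301,0,0.1604],
    [-0.0136,-0.0327,0,0.1843],
    [-0.0143,-0.0352,0,0.2082],
    [-0.0148,-0.0379,0,0.232],
    [-0.0152,-0.0405,0,0.2559],
    [-0.0155,-0.0432,0,0.2798],
    [-0.0156,-0.0457,0,0.3037],
    [-0.0156,-0.0484,0,0.3275],
    [-0.0155,-0.0511,0,0.3514],
    [-0.0153,-0.0537,0,0.3753],
    [-0.0153,-0.0537,0,0.3753]
  ]
}}

```text
time: 13.2
ee_pos: [0.5807, 0.0671, 0.0463]
tcp_rot: [180.0, 0.0, 122.1]
wrist_force: [0.1, -0.4, -0.1]
opening: -0.0
grasp_force: 0.0
```

```bash
cat > k.py <<'E'
from h import *
o=get_obs();j=np.load("fit.npz")["j"];pv=J(j,[12,78,31])[0][:2]
for n in("side","top"):
    im=camera(n);h=cv2.cvtColor(im,cv2.COLOR_RGB2HSV)
    m=(((h[...,0]<6)|(h[...,0]>174))&(h[...,1]>190)&(h[...,2]>120))
    v,u=np.nonzero(m);X=np.array([ray(n,(a,b),.031)[:2] for a,b in zip(u,v)])
    X=X[np.hypot(*(X-pv).T)<.06] if len(X) else X
    if len(X)<5: print(n,"no red");continue
    d=X.mean(0)-pv;print(n,len(X),"keeper",(np.arctan2(d[1],d[0])-j[2]-np.pi+np.pi)%(2*np.pi)-np.pi,"centroid",X.mean(0))
print(o["time"],o["ee_pos"],o["tcp_rot"],o["wrist_force"])
E
python3 k.py
```

```text
side 104 keeper 1.0370957704298416 centroid [0.60453625 0.0595167 ]
top no red
13.2 [0.58068205 0.06705586 0.0463365 ] [1.79959452e+02 1.63988157e-02 1.22143938e+02] [ 0.05859105 -0.42818285 -0.09985849]
```

Converted, -2 cm is -0.0267, -1.84 cm is -0.0245, 0.55 rad is 0.2626.

{"fn": "servo_tool", "kwargs": {
  "moves": [
    [0.0004,-0.0027,0,0.0239],
    [0.0009,-0.0052,0,0.0477],
    [0.0016,-0.0077,0,0.0716],
    [0.0023,-0.0104,0,0.0955],
    [0.0032,-0.0129,0,0.1194],
    [0.0043,-0.0153,0,0.1432],
    [0.0055,-0.0177,0,0.1671],
    [0.0067,-0.02,0,0.191],
    [0.008,-0.0223,0,0.2149],
    [0.0095,-0.0245,0,0.2387],
    [0.0111,-0.0267,0,0.2626],
    [0.0111,-0.0267,0,0.2626]
  ]
}}

```text
time: 14.3
ee_pos: [0.5888, 0.0473, 0.0459]
tcp_rot: [-180.0, -0.0, 153.6]
wrist_force: [-0.7, 1.7, -0.6]
opening: 0.0001
grasp_force: 0.1
```

Converted, -0.19 cm is -0.0025, 0.16 cm is 0.0021, 0.06 rad is 0.0286.

{"fn": "servo_tool", "kwargs": {
  "moves": [
    [0.0011,-0.0013,0,0.0143],
    [0.0021,-0.0025,0,0.0286],
    [0.0021,-0.0025,0,0.0286],
    [0.0021,-0.0025,0,0.0286]
  ]
}}

```text
time: 14.63
ee_pos: [0.5904, 0.0456, 0.0458]
tcp_rot: [-180.0, 0.0, 156.8]
wrist_force: [-0.6, -0.2, 1.2]
opening: 0.0005
grasp_force: 0.2
```

```bash
python3 k.py
```

```text
side 35 keeper 1.504581445939694 centroid [0.60403272 0.03745934]
top no red
14.6333 [0.59039754 0.0455863  0.04580986] [-1.79994746e+02  7.75273669e-04  1.56817348e+02] [-0.55778873 -0.20350977  1.21886239]
```

Converted, 0.14 cm is 0.0019, 0.09 cm is 0.0012, 0.01 rad is 0.0048.

{"fn": "servo_tool", "kwargs": {
  "moves": [
    [0.0012,-0.0005,0,0.0048],
    [0.0019,-0.0008,0,0.0048],
    [0.0019,-0.0008,0,0.0048]
  ]
}}

```text
time: 14.98
ee_pos: [0.5918, 0.0449, 0.0457]
tcp_rot: [-180.0, -0.0, 157.5]
wrist_force: [-1.4, -0.9, -0.5]
opening: 0.0001
grasp_force: 0.6
```

Converted, 0.09 cm is 0.0012, -0.04 cm is -0.0005.

{"fn": "servo_tool", "kwargs": {
  "moves": [
    [0.0012,-0.0005,0,0],
    [0.0012,-0.0005,0,0]
  ]
}}

```text
time: 15.15
ee_pos: [0.592, 0.0448, 0.0457]
tcp_rot: [-180.0, -0.1, 157.5]
wrist_force: [-5.5, 0.2, 1.9]
opening: 0.0001
grasp_force: 2.8
```

The force rose sharply to 5.5 N at the keeper's stop. I'll back off and clear the arm.

Converted, 25 cm is 0.3333, 0.76 cm is 0.0101.

{"fn": "servo_tool", "kwargs": {
  "moves": [
    [0,0,0,0],
    [-0.004,0.0016,0,0],
    [-0.012,0.0051,0,0],
    [-0.024,0.0101,0,0],
    [-0.024,0.0101,0.0267,0],
    [-0.024,0.0101,0.0667,0],
    [-0.0267,0.0133,0.1067,0],
    [-0.0533,0.0533,0.1467,0],
    [-0.08,0.0933,0.1867,0],
    [-0.1067,0.1333,0.2133,0],
    [-0.1467,0.1733,0.24,0],
    [-0.1867,0.2133,0.24,0],
    [-0.2133,0.2533,0.24,0],
    [-0.24,0.2933,0.24,0],
    [-0.2667,0.3333,0.24,0],
    [-0.2667,0.3333,0.24,0],
    [-0.2667,0.3333,0.24,0],
    [-0.2667,0.3333,0.24,0]
  ]
}}

```text
time: 16.65
ee_pos: [0.3924, 0.2945, 0.2259]
tcp_rot: [180.0, 0.0, 157.6]
wrist_force: [-0.1, 0.3, 0.3]
opening: 0.0003
grasp_force: 0.0
```

```bash
python3 k.py
python3 - <<'E'
from h import *
i=camera("top")[150:340,230:450,::-1]
cv2.imwrite("pics/crop7.png",cv2.resize(i,None,fx=3.16,fy=3.16,interpolation=cv2.INTER_CUBIC)[:600])
E
```

```text
side 95 keeper 1.435642473786971 centroid [0.61074171 0.05429415]
top 210 keeper 1.5225006546732063 centroid [0.61306082 0.05507533]
16.65 [0.39237426 0.29452173 0.22585614] [1.79991312e+02 2.55537502e-02 1.57612636e+02] [-0.09825347  0.33127518  0.3375676 ]
```

View pics/crop7.png

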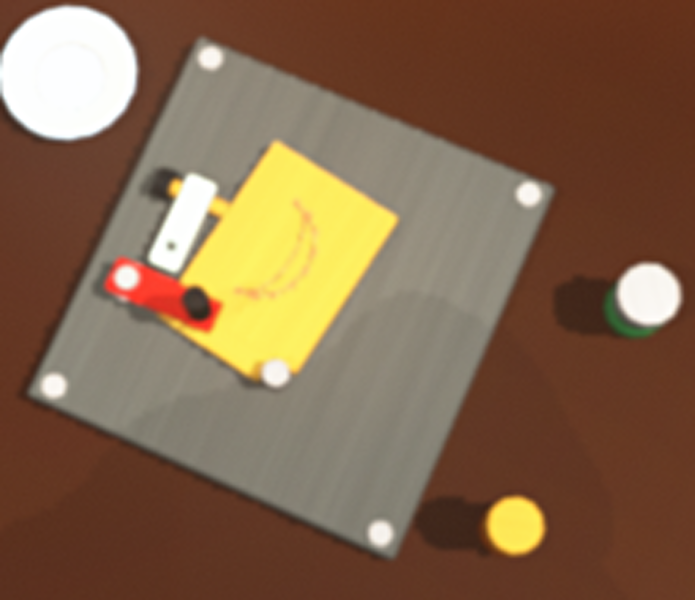

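The keeper now lies over the plate, with the knob at (197,298). The plate edge touches the screw at (228,205), and the peg at (275,372) sits in the notch. I'll check the numbers before handing in.

Run:
```python
from h import *
j=np.load("fit.npz")["j"];pv=J(j,[12,78,31])[0]
d=(ray("top",f(197,298),.065)-pv)[:2];print(np.hypot(*d),(np.arctan2(d[1],d[0])-j[2]-np.pi)%(2*np.pi))
Bp=[(90,60,23),(90,-6,23)];V=np.array([f(277,140),f(399,216)])
r=least_squares(lambda p:(proj("top",J(p,Bp))-V).ravel(),[j[0],j[1],j[2]-.1]);c,s=np.cos(r.x[2]),np.sin(r.x[2]);e=(r.x-j)[:2]
print("plate",r.x[2]-j[2],"offset in plate mm",(c*e[0]+s*e[1])*1e3,(-s*e[0]+c*e[1])*1e3,r.fun)
```

```text
0.03694691986813579 1.5720249797476615
plate -0.1576282281663593 offset in plate mm 0.9125896586076301 -0.5957793238806459 [-0.05358847 -0.03598706  0.05288938  0.03457362]
```

The keeper is at 1.57 rad. The plate is 0.158 rad from the fence, with its notch within about 1 mm of seated on the peg.

```bash
python3 -c "
from workcell import *
print(job_done())"
```

```text
the job is handed in; nothing more can be done
None
```

The job is handed in: the plate was turned about the peg to the stop screw and pressed home with an 11.3 N push, the keeper was swung to its 1.57 rad stop over the plate, and the vials and dish were not touched.

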